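# Caliper a turned furniture foot

### The arm

A 6-joint arm with a two-finger parallel gripper is mounted at the origin on the work surface. World frame = base frame: x ahead of the robot, y to its left, z up, the work surface at z = 0. Lengths are in m, angles in rad, forces in N, time in s.
With the tool pointing down it reaches from about 0.35 to 0.775 m from the base axis. Payload 7.3 kg.
Tool frame: the origin (TCP) lies between the finger pads; the fingertips stand 25 mm ahead of it and the grasp point (between the pads) lies 6 mm ahead of it; y points along the fingers, z is the direction in which the jaws open and shut, and the axes are right-handed (so a half turn about y gives the same grasp; the last joint's range is limited). The gripper opens to 92 mm and grips with 3 to 60 N. Pads are 19 mm wide; open, the fingers measure 130 mm over their backs; the gripper's body (75 mm by 190 mm) begins 47 mm behind the grasp point.
Start: joints at [-0.146, 0.342, 1.524, -0, 1.275, -0.146], TCP at [0.525, 0, 0.252] pointing down, gripper open.
Joint ranges: [-2.53, 2.53], [-0.77, 2.02], [0.04, 2.7], [-1, 4.14], [0.28, 2.66], [-3.11, 3.11]. Speed limits (rad/s): [2.57, 2.57, 3.14, 3.14, 3.14, 3.14].

### API

Orientations are given as [roll, pitch, yaw] about the fixed x, y, z axes, in that order (R = Rz(yaw) Ry(pitch) Rx(roll)).
In Python, from cell import sensors, read_camera, hand_in gives the robot as it stands. The module is installed in compiled form; this text tells all that it offers.
- The arm moves only by the tool send_rows, never from a script. Its argument "motion" is a list that holds one entry, the list of rows, each a list of 4 numbers: the shift along the tool's x, y, z in m, then the turn about the tool's y in degrees. In form: [[[tx, ty, tz, twist], ...]]. A call has 1 to 8 rows; each row is the pose to reach, as a shift and turn from the pose measured when the call began, along the tool's axes at that moment; what a row does not reach only later rows make up. A row lasts 1/10 s, in which the tool goes at most 50 mm and 8.59 degrees, less where a joint would pass 70% of its speed; a pose out of reach is approached as far as the arm can. A call with a gripper value outside its range is refused whole. "gripper" is the opening, from 0 (shut) to 1 (fully open), set as the call begins (left out, the last holds). The fingers move at their own pace and stop on an object; "grip_force" is the grip in N (left out, the last holds). Time passes only in rows, so rows that repeat a pose let the fingers close. It gives the time, the measured TCP pose, the force and the opening at its end, in the units of the state.
- sensors.observe(): the state, without advancing time (a new reading comes with each control period).
- read_camera(name): name is "scene" or "side" or "wrist"; returns a dict with "frame" (384x512x3 uint8, red, green, blue), "fx", "fy", "cx", "cy" (pixels), "distortion" ([k1, k2, p1, p2, k3] as OpenCV has them; the pictures are not rectified), "extrinsics" (4x4, takes a point from world to camera coordinates). Camera axes: x right, y up, looking along -z (the intrinsics and any distortion apply to the point x, -y, -z); pixel columns grow to the right and rows downward; lengths in m; the calibration is good to about 2 mm. A picture is of the moment at which its call begins. There is no depth.
- hand_in(): hands the job in, once; it reports no verdict.
The state is a dict: "time": time; "qpos": joint angles; "qvel": joint speeds; "joint_efforts": joint torques, N m; "tool_pos": TCP position; "tool_rot": TCP orientation; "contact_force": force on the tool from outside, world axes, zero at the start; "torque": the same for the moment, N m; "opening": finger opening in m.
Only numpy, scipy, OpenCV 4.12 (cv2) and the standard library are available. Lean on these libraries where they do the work, as an engineer would, in place of code of your own. Each camera call takes 0.05 s, during which the arm holds its last target.

### The job

Caliper the turned furniture foot that stands on the green felt: slide the almost shut jaws open, stand the foot on the plywood between them (wide end down, about midway along the jaws), and slide the jaw back until it and the fixed jaw both bear lightly on the foot. Feel for the contact, because the feet differ in size: the soft wood must not be dented nor the jaw forced askew. Let go, leaving the caliper closed on the upright foot so its size can be read, and leave everything else where it is.

Things in the scene. Friction and masses are not known exactly. Their poses are not given: they have to be found in the camera images.
- cradle: Fixed plywood board 200 (x) by 340 (y) by 12 mm with a big steel caliper lying on it. Origin: centre of its underside, at bench height. Own y: along the beam, from slider to fixed jaw. In this frame (mm): beam 24 wide, at x = 45, y -166 to 150; both jaws run from the beam towards -x (the robot's side), tips at x = -67; jaws 16 to 30 above the bench, fixed measuring face at y = 115.
- beam: The caliper's fixed part: steel beam, head and fixed jaw; same origin and axes as the cradle board.
- jaw: The caliper's sliding part: housing 36 (x) by 92 mm (y), dark cover 34 mm above the bench, jaw, thumb rest. Origin: housing centre, on the beam's centreline, 23 mm up; axes as the cradle's when square. A springy gib (24 N m/rad) lets it lean about the vertical through its origin: pushed at the thumb rest with the foot midway along the jaws, 0.0012 rad per N. Keep below 0.02 rad and 10 N.
- slide (a joint): Gap between the two measuring faces in m (0 shut, 0.13 fully open); grows as the jaw slides to the cradle's -y. It needs about 3 N to slide, stays where it is left, and is not sprung.
- fixed_face (a point): Centre of the fixed jaw's flat measuring face, which faces the cradle's -y (100 mm long in x, 14 mm high, 23 mm above the bench).
- moving_face (a point): Centre of the sliding jaw's measuring face, which faces the cradle's +y (same size and height).
- thumb_rest (a point): Middle of the top of the dark ridged thumb rest of the sliding part, 39 mm above the bench: a block 12 mm thick along the slide (y), 15 to 39 mm above the bench, standing 32 mm out of the housing towards -x; this point is 19 mm from the housing, 13 mm from the outer end. 40 mm from its flank to the back of the jaw's root, free on the other side. Push or pinch it along y from above.
- foot_a: One of three like pale wooden turned furniture feet, about 60 g, upright: a cylinder 36 mm high whose diameter is to be measured (the feet differ: 44 to 51 mm), on it a round tenon 24 mm in diameter and 26 mm high to hold it by; 62 mm high in all. Origin: centre of its underside; z along it. Any of the three may be the one on the felt.
- foot_b: Another such foot, same description, its own diameter (44 to 51 mm).
- foot_c: Another such foot, same description, its own diameter (44 to 51 mm).
- felt_mid (a point): Centre of a thin square of green felt, 100 by 100 mm, flat on the bench (thickness negligible). The foot within 20 mm of it is the one to caliper; the other two stand over 90 mm away.
- glue: Yellow glue bottle, 60 mm in diameter, 150 mm high. Origin: underside centre.
- sander: Cork sanding block 110 by 60 by 32 mm. Origin: underside centre.
- hammer: Hammer lying on the bench beyond the cradle.
- jar: Amber glass jar, 64 mm in diameter, 80 mm high. Origin: underside centre.
- mug: Blue mug, 80 mm in diameter, 90 mm high. Origin: underside centre.
There are look-alikes about, which are no part of the job. Leave any blue or purple look-alike of the foot_c alone. What is shaped like the foot_a but blue is not meant.

How it is judged:
By the outcome, as a careful person would: the job done as asked, in the order asked, and still so for the second after the job is handed in, with the robot touching nothing.
It also fails if it takes over 72 s, if anything falls off the work surface, if the arm or the gripper's body presses on something with over 40 N, if the wrist force passes 120 N, or if a joint passes its speed limit or range.

## Working session

There is one attempt and no reset: what is moved stays moved. The work goes in short steps, Python scripts to look and compute and a tool call to move; the robot and the scene stay as the last step left them, time stands still between calls to the robot, and variables do not carry over. Pictures are saved under pics/ and viewed, and the job is handed in when it is done.

Besides the shell and the picture viewer there is one more tool, called after "Emit:" as name(argument=value, ...) on one line, values as JSON. send_rows: Moves the arm, as the interface text tells. Its arguments: {"type":"object","properties":{"motion":{"type":"array"},"gripper":{"type":"number"},"grip_force":{"type":"number"}},"required":["motion"]}

```bash
mkdir -p pics; cat > h.py <<'E'
import numpy as np, cv2
from cell import sensors, read_camera, hand_in
from scipy.spatial.transform import Rotation as R
def save(n,f,crop=None,s=1):
    im=f[:,:,::-1]
    if crop: im=im[crop[1]:crop[3],crop[0]:crop[2]]
    if s!=1: im=cv2.resize(im,None,fx=s,fy=s,interpolation=cv2.INTER_CUBIC)
    cv2.imwrite('pics/'+n+'.png',im)
def K(c): return np.array([[c['fx'],0,c['cx']],[0,c['fy'],c['cy']],[0,0,1.]])
def ray(c,uv):
    p=cv2.undistortPoints(np.array(uv,float).reshape(-1,1,2),K(c),np.array(c['distortion'],float)).reshape(-1,2)
    d=np.c_[p[:,0],-p[:,1],-np.ones(len(p))]
    E=np.array(c['extrinsics']); Rm=E[:3,:3]; t=E[:3,3]
    return -Rm.T@t, d@Rm
def onz(c,uv,z):
    o,d=ray(c,uv); return o+d*((z-o[2])/d[:,2])[:,None]
def proj(c,P):
    E=np.array(c['extrinsics']); P=np.array(P,float).reshape(-1,3)@E[:3,:3].T+E[:3,3]
    P=P*[1,-1,-1]
    return cv2.projectPoints(P,np.zeros(3),np.zeros(3),K(c),np.array(c['distortion'],float))[0].reshape(-1,2)
def st():
    s=sensors.observe()
    for k in ('time','tool_pos','tool_rot','contact_force','torque','opening'): print(k,np.round(s[k],4))
    return s
E
python3 - <<'E'
from h import *
s=st(); print(R.from_euler('xyz',s['tool_rot']).as_matrix().round(3))
for n in('scene','side','wrist'):
    c=read_camera(n); save(n+'0',c['frame']); import pickle; pickle.dump(c,open(n+'0.pkl','wb'))
    o,d=ray(c,[[256,192]]); print(n,o,d,c['fx'])
E
```

```text
time 0.0
tool_pos [5.246e-01 1.000e-04 2.510e-01]
tool_rot [-1.5723e+00  2.0000e-04 -1.5708e+00]
contact_force [-0.5294 -0.2495 -0.0936]
torque [ 0.0435 -0.0513 -0.0406]
opening 0.0923
[[-0.    -0.002  1.   ]
 [-1.     0.    -0.   ]
 [-0.    -1.    -0.002]]
scene [1.26195187 0.32120339 0.60862793] [[-0.73537074 -0.36757222 -0.56957092]] 374.9510640424914
side [ 0.29658673 -1.06695626  0.83891543] [[ 0.1904663   0.78657852 -0.5875236 ]] 466.5140329130677
wrist [0.52460502 0.07190777 0.38435276] [[ 0.00549971 -0.28810761 -0.95791154]] 300.03856704356303
```

View pics/scene0.png

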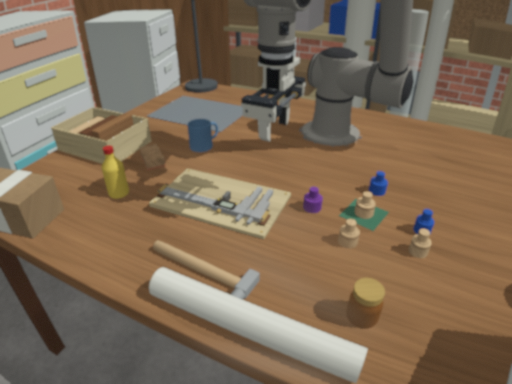

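View pics/side0.png

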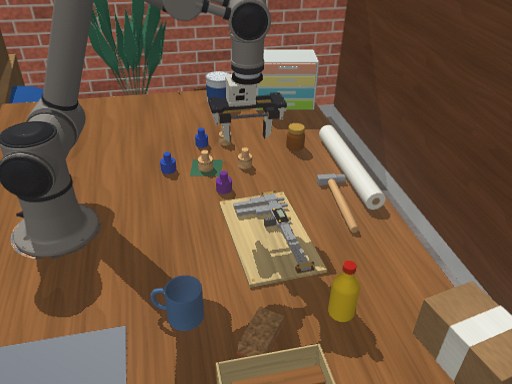

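View pics/wrist0.png

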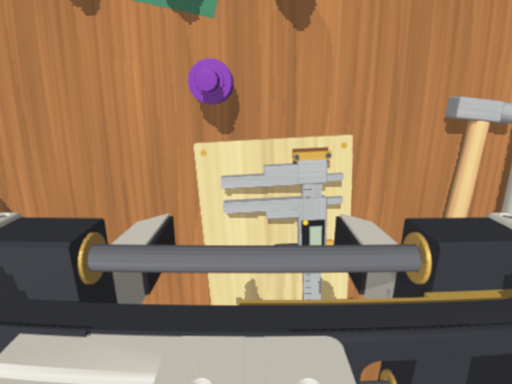

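```bash
python3 - <<'E'
from h import *; import pickle
C={n:pickle.load(open(n+'0.pkl','rb')) for n in('scene','side','wrist')}
save('w_crop',C['wrist']['frame'],(170,120,380,310),3.5)
save('s_crop',C['side']['frame'],(150,110,350,290),4)
save('c_crop',C['scene']['frame'],(290,160,450,270),5)
print(onz(C['wrist'],[[196,146],[352,136]],.012).round(4))
print('felt scene',onz(C['scene'],[[365,214]],0).round(4),'side',onz(C['side'],[[207,168]],0).round(4))
E
```

```text
[[0.4518 0.0197 0.012 ]
 [0.6458 0.0326 0.012 ]]
felt scene [[0.4402 0.2324 0.    ]] side [[0.4406 0.2182 0.    ]]
```

View pics/w_crop.png

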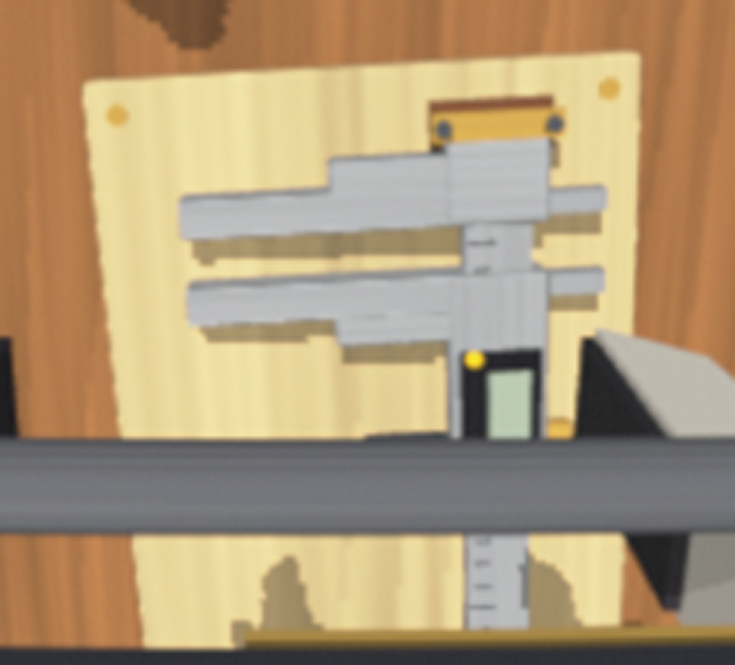

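View pics/s_crop.png

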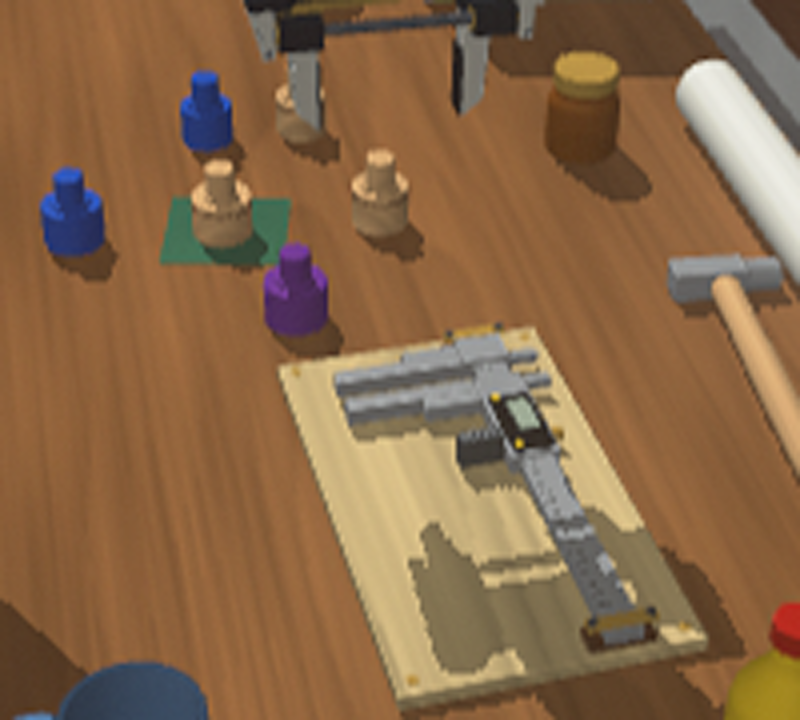

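View pics/c_crop.png

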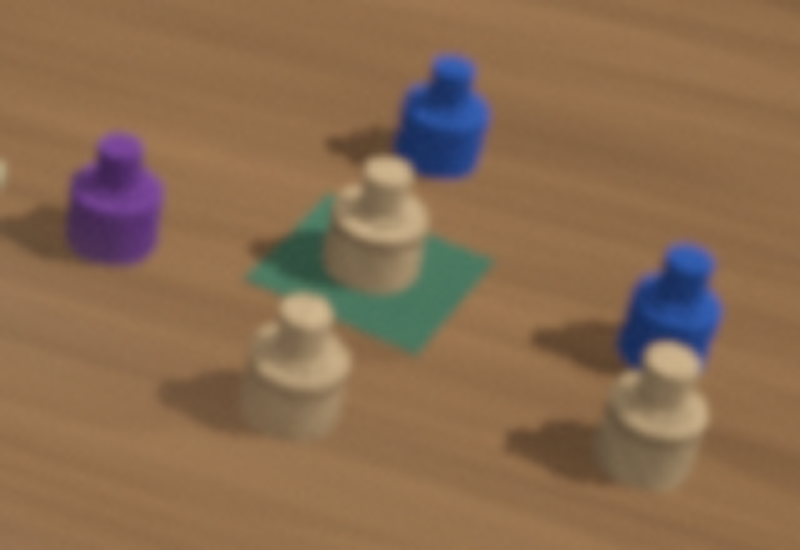

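```bash
python3 - <<'E'
from h import *; import pickle
C={n:pickle.load(open(n+'0.pkl','rb')) for n in('scene','side','wrist')}
save('c_crop2',C['scene']['frame'],(140,160,300,250),5)
side=[[220,201.25],[283.25,192],[326.5,269.5],[250.75,283.75]]
P=onz(C['side'],side,.012); print(P.round(4)); 
W=onz(C['wrist'],[[170+84/3.5,120+82/3.5],[170+639/3.5,120+52/3.5]],.012); print(W.round(4))
loc=np.array([[-100,170],[100,170],[100,-170],[-100,-170]])/1000
def fit(L,P):
    a=L-L.mean(0);b=P-P.mean(0); th=np.arctan2((a[:,0]*b[:,1]-a[:,1]*b[:,0]).sum(),(a*b).sum()); 
    c,s=np.cos(th),np.sin(th); return th,P.mean(0)-np.array([[c,-s],[s,c]])@L.mean(0)
print(fit(loc,P[:,:2])); print(fit(loc[:2],W[:,:2]))
print('tenon', onz(C['side'],[[205,151.8]],.062), onz(C['scene'],[[367.6,193.8]],.062))
# two-view
def tri(a,ua,b,ub):
    o1,d1=ray(C[a],[ua]);o2,d2=ray(C[b],[ub]);d1=d1[0];d2=d2[0]
    t=np.linalg.lstsq(np.c_[d1,-d2],o2-o1,rcond=None)[0]; return o1+t[0]*d1,o2+t[1]*d2
print(tri('side',[205,151.8],'scene',[367.6,193.8]))
E
```

```text
[[ 0.4509  0.0158  0.012 ]
 [ 0.6455  0.024   0.012 ]
 [ 0.6631 -0.3112  0.012 ]
 [ 0.4701 -0.3192  0.012 ]]
[[0.4494 0.0229 0.012 ]
 [0.6464 0.034  0.012 ]]
(np.float64(0.051640970789964935), array([ 0.55742005, -0.14766003]))
(np.float64(0.056029192926831825), array([ 0.5574313 , -0.14128531]))
tenon [[0.43695793 0.21838952 0.062     ]] [[0.43727374 0.22818033 0.062     ]]
(array([0.43776373, 0.22576798, 0.05754016]), array([0.43538798, 0.22796762, 0.06075005]))
```

View pics/c_crop2.png

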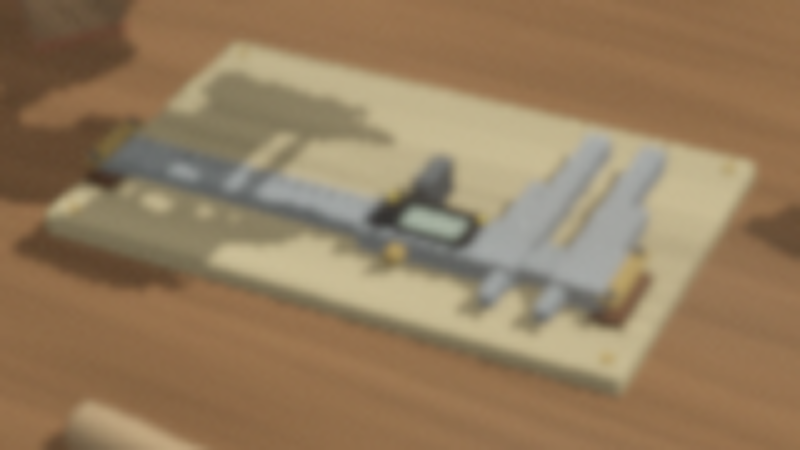

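Emit:
send_rows(motion=[[[0.02,0,0.02,-8],[0.04,0,0.04,-16],[0.06,0,0.06,-24],[0.08,0,0.08,-32],[0.09,0,0.095,-40],[0.09,0,0.095,-48],[0.09,0,0.095,-56],[0.09,0,0.095,-64]]])

```text
time: 0.95
tool_pos: [0.6196, -0.0901, 0.2504]
tool_rot: [-1.571, 0.002, -0.448]
contact_force: [-0.2, -0.1, 0.3]
opening: 0.0923
```

Emit:
send_rows(motion=[[[0,0,0,-8],[0,0,0,-16],[0,0,0,-24],[0,0,0,-29.2],[0,0,0,-29.2],[0,0,0,-29.2]]])

```text
time: 1.55
tool_pos: [0.6195, -0.09, 0.2501]
tool_rot: [-1.57, 0.003, 0.059]
contact_force: [-0.5, 0.3, 1.3]
opening: 0.0918
```

```bash
python3 - <<'E'
from h import *
import pickle
s=st()
print(R.from_euler('xyz',s['tool_rot']).as_matrix().round(3))
c=read_camera('wrist'); pickle.dump(c,open('wrist1.pkl','wb')); save('wrist1',c['frame'],None,1.5)
E
```

```text
time 1.55
tool_pos [ 0.6195 -0.09    0.2501]
tool_rot [-1.5699  0.0029  0.0587]
contact_force [-0.4685  0.2699  1.3118]
torque [ 0.1216 -0.0777 -0.044 ]
opening 0.0918
[[ 0.998 -0.003 -0.059]
 [ 0.059  0.001  0.998]
 [-0.003 -1.     0.001]]
```

View pics/wrist1.png

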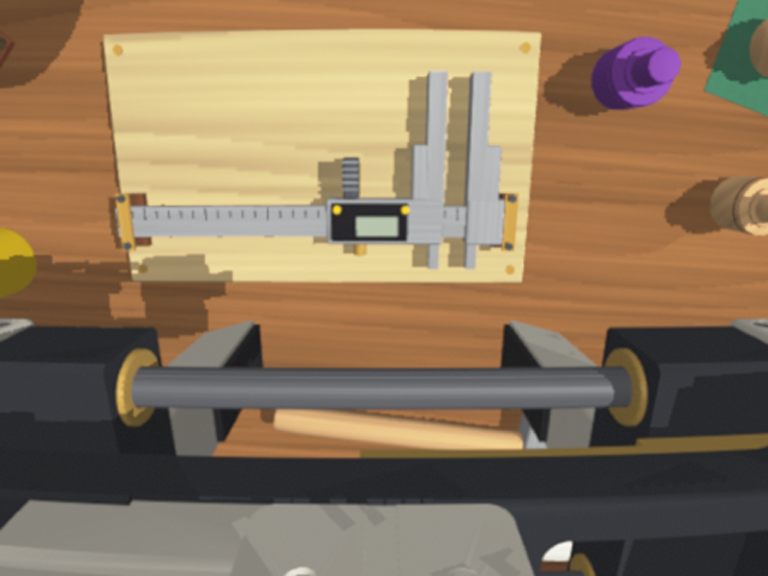

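```bash
cat >> h.py <<'E'
def fit(L,P):
    a=L-L.mean(0);b=P-P.mean(0); th=np.arctan2((a[:,0]*b[:,1]-a[:,1]*b[:,0]).sum(),(a*b).sum()); 
    c,s=np.cos(th),np.sin(th); return th,P.mean(0)-np.array([[c,-s],[s,c]])@L.mean(0)
loc=np.array([[-100,-170],[-100,170],[100,170],[100,-170]])/1000
E
python3 - <<'E'
from h import *; import pickle
c=pickle.load(open('wrist1.pkl','rb'))
P=onz(c,np.array([[105,35],[540,33],[522,282],[133,280]])/1.5,.012)
print(P.round(4)); th,o=fit(loc,P[:,:2]); print(th,o)
r=np.array([[np.cos(th),-np.sin(th)],[np.sin(th),np.cos(th)]])
q=lambda uv,z: ((onz(c,np.array(uv)/1.5,z)[:,:2]-o)@r*1000).round(1)
print('fixed face',q([[470,72],[466,200]],.03)); print('mov face',q([[447,72],[442,200]],.03))
print('thumb',q([[342,158],[358,158],[343,198],[359,198]],.039))
w=lambda l: o+r@np.array(l)
save('w1crop',c['frame'],(200,90,350,190),5)
E
```

```text
[[ 0.4673 -0.3135  0.012 ]
 [ 0.4491  0.0223  0.012 ]
 [ 0.6465  0.0342  0.012 ]
 [ 0.6649 -0.3039  0.012 ]]
0.054262584565170496 [ 0.55694026 -0.14024459]
fixed face [[-66.3 112.2]
 [ 27.5 113.6]]
mov face [[-66.   95.2]
 [ 27.7  94.8]]
thumb [[-3.8 18.1]
 [-3.8 30. ]
 [25.8 18.4]
 [25.7 30.6]]
```

View pics/w1crop.png

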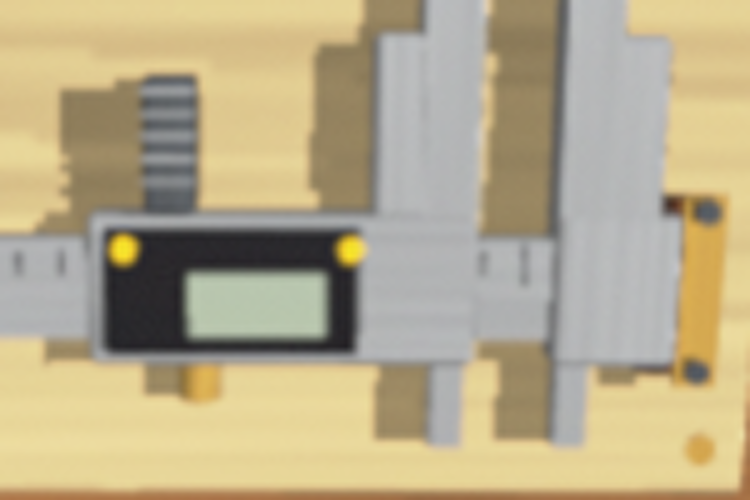

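Emit:
send_rows(motion=[[[-0.02,0.03,-0.008,0.25],[-0.04,0.07,-0.016,0.25],[-0.0573,0.11,-0.022,0.25],[-0.0573,0.15,-0.022,0.25],[-0.0573,0.17,-0.022,0.25],[-0.0573,0.17,-0.022,0.25],[-0.0573,0.17,-0.022,0.25]]], gripper=0.33)

```text
time: 2.3
tool_pos: [0.5637, -0.1154, 0.0808]
tool_rot: [-1.57, 0.002, 0.054]
contact_force: [0.1, 1.4, 0.5]
opening: 0.0406
```

```bash
python3 - <<'E'
from h import *
import pickle
s=st()
c=read_camera('wrist'); pickle.dump(c,open('wrist2.pkl','wb')); save('wrist2',c['frame'],None,1.5)
c=read_camera('side'); save('side2',c['frame'],(190,160,360,290),4)
E
```

```text
time 2.3
tool_pos [ 0.5637 -0.1154  0.0808]
tool_rot [-1.5702  0.0023  0.0538]
contact_force [0.1423 1.3562 0.4718]
torque [ 0.1148 -0.0744 -0.0584]
opening 0.0406
```

View pics/wrist2.png

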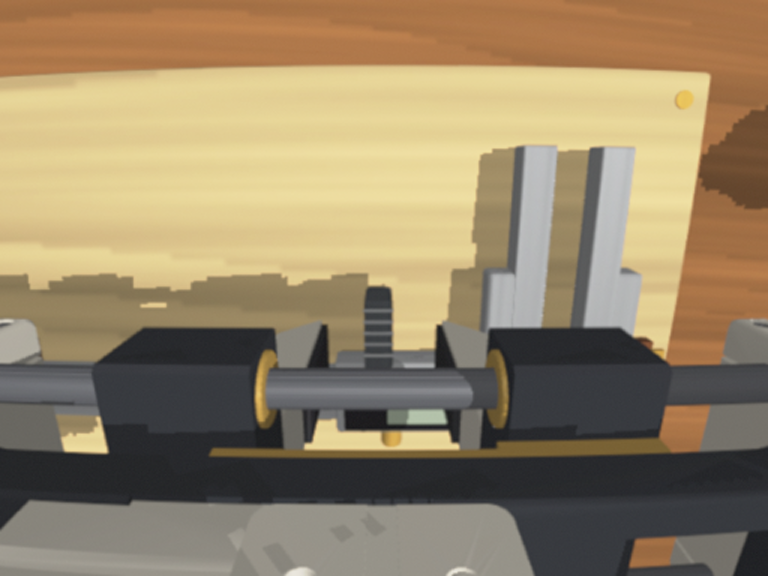

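View pics/side2.png

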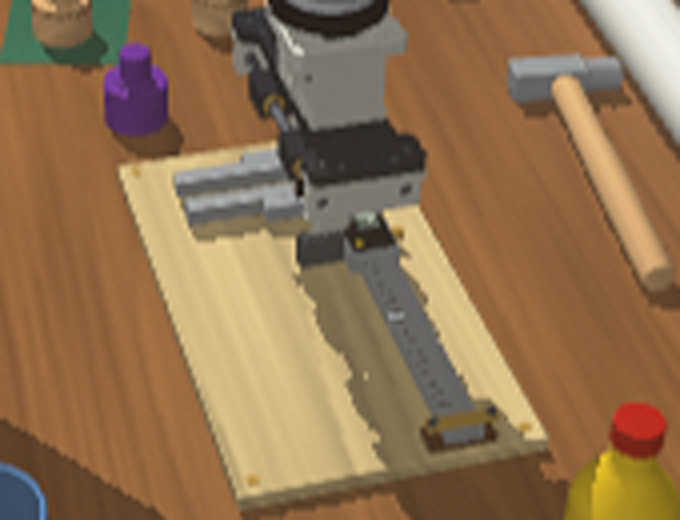

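Emit:
send_rows(motion=[[[0,0.012,0,0],[0,0.024,0,0],[0,0.035,0,0],[0,0.035,0,0],[0,0.035,0,0]]])

```text
time: 2.9
tool_pos: [0.5641, -0.1155, 0.0464]
tool_rot: [-1.571, 0.001, 0.054]
contact_force: [-0.0, -0.2, 0.5]
opening: 0.0299
```

Emit:
send_rows(motion=[[[0,0,0,0],[0,0,0,0],[0,0,0,0],[0,0,0,0],[0,0,0,0],[0,0,0,0]]], gripper=0.05, grip_force=8)

```text
time: 3.5
tool_pos: [0.5643, -0.1158, 0.0466]
tool_rot: [-1.571, 0.0, 0.054]
contact_force: [0.0, -2.1, 1.9]
opening: 0.0122
```

Emit:
send_rows(motion=[[[0,0,-0.004,0],[0,0,-0.011,0],[0,0,-0.018,0],[0,0,-0.025,0],[0,0,-0.032,0],[0,0,-0.039,0],[0,0,-0.046,0],[0,0,-0.046,0]]])

```text
time: 4.3
tool_pos: [0.5668, -0.1633, 0.0467]
tool_rot: [-1.572, 0.0, 0.053]
contact_force: [0.9, -3.0, 0.3]
opening: 0.0119
```

Emit:
send_rows(motion=[[[0,0,-0.006,0],[0,0,-0.012,0],[0,0,-0.012,0],[0,0,-0.012,0]]])

```text
time: 4.7
tool_pos: [0.5675, -0.1763, 0.0468]
tool_rot: [-1.574, -0.0, 0.053]
contact_force: [0.8, -2.7, -0.4]
opening: 0.0117
```

Emit:
send_rows(motion=[[[0,0,0,0],[0,0,0,0],[0,0,0,0],[0,0,0,0]]], gripper=0.33)

```text
time: 5.1
tool_pos: [0.5674, -0.176, 0.0467]
tool_rot: [-1.574, 0.0, 0.053]
contact_force: [0.0, -0.1, 0.8]
opening: 0.03
```

Emit:
send_rows(motion=[[[0,-0.02,0,0],[0,-0.06,0,0],[0.03,-0.1,0,0],[0.06,-0.14,0.02,0],[0.07,-0.16,0.04,0],[0.07,-0.18,0.06,0],[0.07,-0.18,0.06,0],[0.07,-0.18,0.06,0]]])

```text
time: 5.9
tool_pos: [0.6339, -0.1117, 0.2263]
tool_rot: [-1.574, 0.0, 0.054]
contact_force: [-0.7, -0.4, -0.2]
opening: 0.03
```

```bash
python3 - <<'E'
from h import *
import pickle
s=st()
c=read_camera('wrist'); pickle.dump(c,open('wrist3.pkl','wb')); save('wrist3',c['frame'],None,1.5)
E
```

```text
time 5.9
tool_pos [ 0.6339 -0.1117  0.2263]
tool_rot [-1.5739e+00  4.0000e-04  5.4400e-02]
contact_force [-0.7049 -0.3943 -0.1899]
torque [ 0.104  -0.0757 -0.0793]
opening 0.03
```

View pics/wrist3.png

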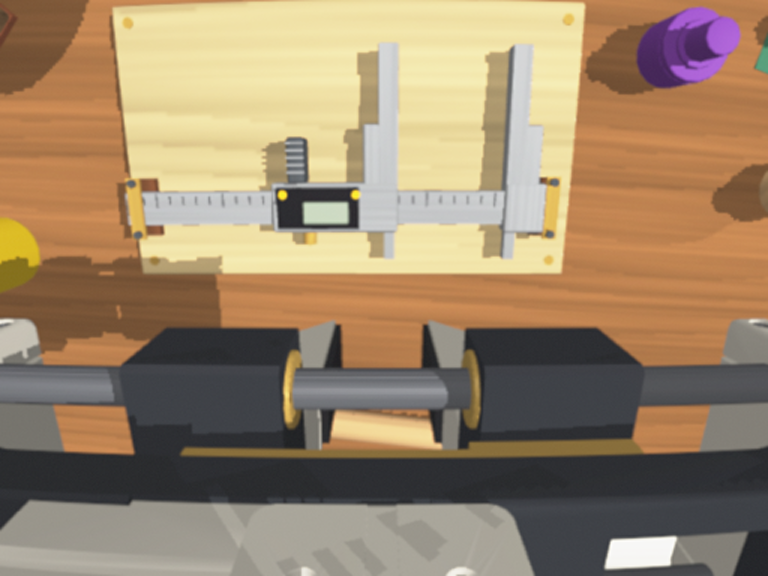

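Emit:
send_rows(motion=[[[-0.015,-0.01,0.045,0],[-0.03,-0.02,0.09,0],[-0.045,-0.03,0.135,0],[-0.06,-0.03,0.18,0],[-0.08,-0.03,0.225,0],[-0.095,-0.03,0.27,0],[-0.11,-0.03,0.31,0],[-0.115,-0.03,0.335,0]]])

```text
time: 6.75
tool_pos: [0.499, 0.2176, 0.2536]
tool_rot: [-1.574, 0.005, 0.054]
contact_force: [0.1, -0.6, 1.3]
opening: 0.0304
```

Emit:
send_rows(motion=[[[0,0,0.003,0],[0,0,0.003,0]]])

```text
time: 6.95
tool_pos: [0.4985, 0.2201, 0.2523]
tool_rot: [-1.575, 0.007, 0.055]
contact_force: [0.7, 0.2, 0.1]
opening: 0.0304
```

```bash
python3 - <<'E'
from h import *
import pickle
s=st()
c=pickle.load(open('wrist3.pkl','rb'))
P=onz(c,np.array([[112,8],[585,3],[561,273],[143,273]])/1.5,.012)
th,o=fit(loc,P[:,:2]); print(P.round(4),th,o)
r=np.array([[np.cos(th),-np.sin(th)],[np.sin(th),np.cos(th)]])
q=lambda uv,z: ((onz(c,np.array(uv)/1.5,z)[:,:2]-o)@r*1000).round(1)
print('fixed face',q([[515,46],[508,185]],.03)); print('mov face',q([[398,43],[397,185]],.03))
print('thumb',q([[286,138],[307,138],[287,180],[307,182]],.039))
c=read_camera('wrist'); pickle.dump(c,open('wrist4.pkl','wb')); save('wrist4',c['frame'],None,1.5)
E
```

```text
time 6.95
tool_pos [0.4985 0.2201 0.2523]
tool_rot [-1.5747  0.007   0.0546]
contact_force [0.6849 0.2114 0.0624]
torque [ 0.0752 -0.0719 -0.0535]
opening 0.0304
[[ 0.468  -0.3152  0.012 ]
 [ 0.4485  0.0228  0.012 ]
 [ 0.6463  0.034   0.012 ]
 [ 0.6654 -0.3045  0.012 ]] 0.05645465334440329 [ 0.5570473  -0.14072519]
fixed face [[-65.2 115.7]
 [ 28.4 116.5]]
mov face [[-66.4  36.2]
 [ 28.7  36.2]]
thumb [[ -4.1 -40.6]
 [ -4.  -26.1]
 [ 24.4 -41.3]
 [ 25.8 -27.2]]
```

View pics/wrist4.png

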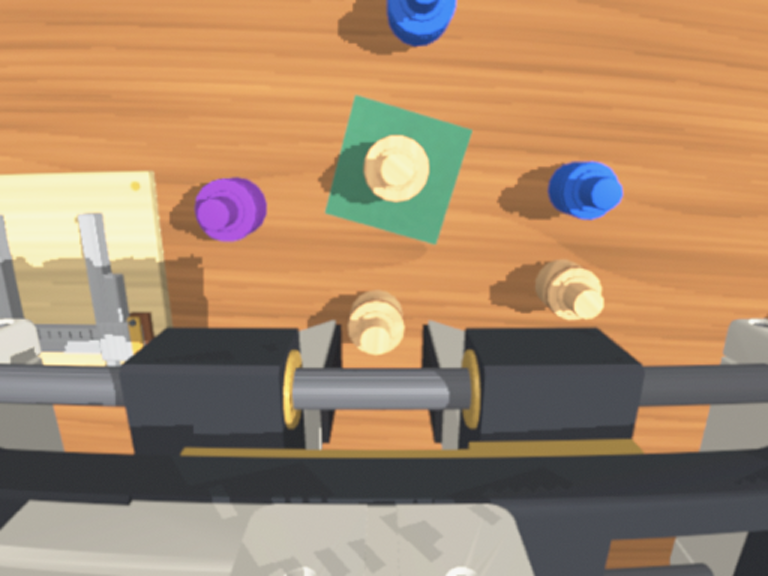

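```bash
python3 - <<'E'
from h import *
import pickle
c=pickle.load(open('wrist4.pkl','rb')); f=c['frame']
save('foot4',f,(210,55,320,165),6)
hsv=cv2.cvtColor(f,cv2.COLOR_RGB2HSV)
print(hsv[112,265],hsv[130,265],hsv[100,250],hsv[100,280])
E
```

```text
[ 26  66 247] [ 26  68 247] [ 28  56 247] [ 27  62 248]
```

View pics/foot4.png

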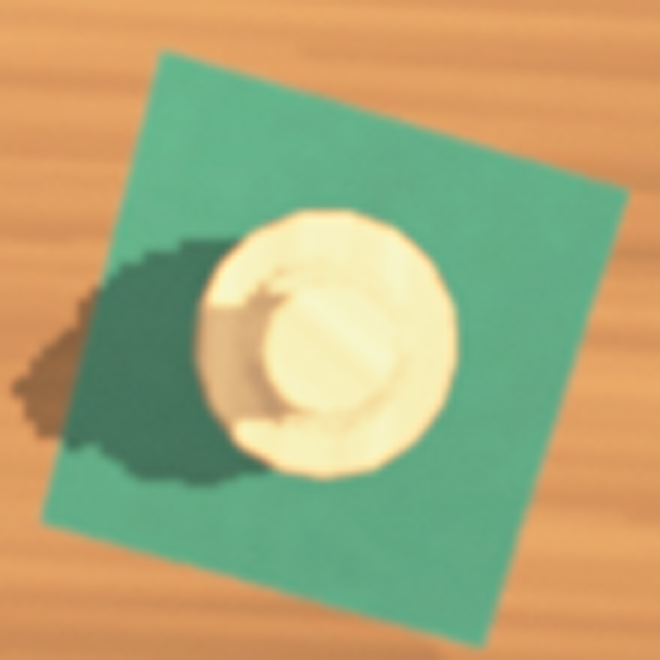

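```bash
python3 - <<'E'
from h import *
import pickle
c=pickle.load(open('wrist4.pkl','rb'))
q=lambda uv,z: onz(c,np.array(uv)/6+[210,55],z)
print('tenon',q([[331,348]],.062)); a=q([[197,342],[458,342]],.036); print('cyl',a,np.linalg.norm(a[0]-a[1]),a.mean(0))
f=q([[163,50],[629,190],[484,648],[42,522]],0); print('felt',f,f.mean(0),np.linalg.norm(f-np.roll(f,1,0),axis=1))
E
```

```text
tenon [[0.43582327 0.22823829 0.062     ]]
cyl [[0.43671652 0.20362503 0.036     ]
 [0.43391759 0.25306514 0.036     ]] 0.04951926854529465 [0.43531706 0.22834509 0.036     ]
felt [[ 3.79988490e-01  1.92553030e-01  5.55111512e-17]
 [ 4.01781823e-01  2.89447611e-01 -5.55111512e-17]
 [ 4.99064539e-01  2.67616242e-01  0.00000000e+00]
 [ 4.77030094e-01  1.70723621e-01  0.00000000e+00]] [0.43946624 0.23008513 0.        ] [0.09946656 0.0993152  0.09970223 0.09936648]
```

Emit:
send_rows(motion=[[[-0.03,0.03,0.006,0],[-0.0624,0.06,0.0116,0],[-0.0624,0.1,0.0116,0],[-0.0624,0.14,0.0116,0],[-0.0624,0.14,0.0116,0],[-0.0624,0.14,0.0116,0]]], gripper=0.52)

```text
time: 7.6
tool_pos: [0.4358, 0.226, 0.1132]
tool_rot: [-1.575, 0.008, 0.052]
contact_force: [-0.5, 0.2, 0.4]
opening: 0.048
```

```bash
python3 - <<'E'
from h import *
s=st()
M=R.from_euler('xyz',s['tool_rot']).as_matrix()
print(M.T@(np.array([.4356,.2283,.064])-s['tool_pos']))
c=read_camera('side'); save('side5',c['frame'],(130,70,290,210),4)
c=read_camera('wrist'); save('wrist5',c['frame'])
E
```

```text
time 7.6
tool_pos [0.4358 0.226  0.1132]
tool_rot [-1.5753  0.0076  0.0517]
contact_force [-0.5022  0.1966  0.446 ]
torque [ 0.1641 -0.0622 -0.0178]
opening 0.048
[0.0002494  0.04915654 0.0025488 ]
```

View pics/side5.png

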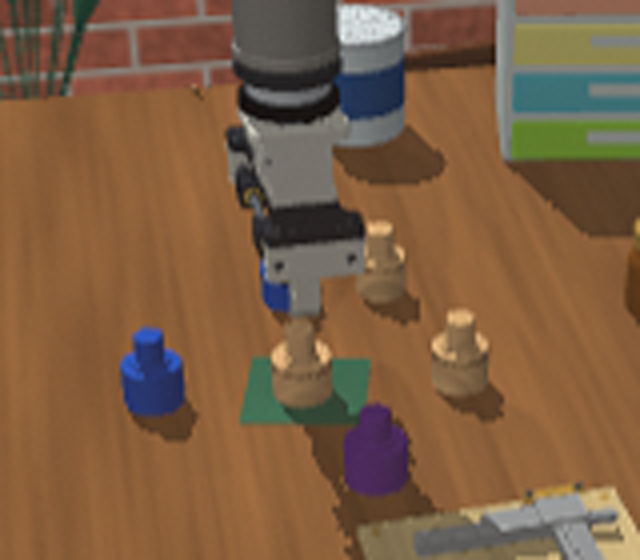

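View pics/wrist5.png

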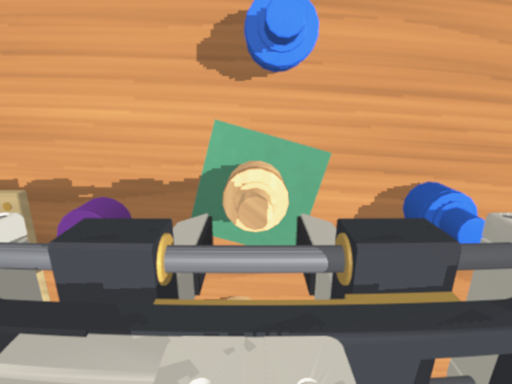

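Emit:
send_rows(motion=[[[0,0.012,0.0025,0],[0,0.024,0.0025,0],[0,0.036,0.0025,0],[0,0.048,0.0025,0],[0,0.049,0.0025,0],[0,0.049,0.0025,0]]])

```text
time: 8.3
tool_pos: [0.4362, 0.2291, 0.0651]
tool_rot: [-1.574, 0.005, 0.052]
contact_force: [0.1, 0.4, 0.0]
opening: 0.0478
```

Emit:
send_rows(motion=[[[0,0,0,0],[0,0,0,0],[0,0,0,0],[0,0,0,0],[0,0,0,0],[0,0,0,0]]], gripper=0.1, grip_force=10)

```text
time: 8.9
tool_pos: [0.4364, 0.2291, 0.0654]
tool_rot: [-1.574, 0.004, 0.052]
contact_force: [-0.6, -0.0, 2.3]
opening: 0.0238
```

Emit:
send_rows(motion=[[[0,-0.01,0,0],[0,-0.03,0,0],[0,-0.06,0,0],[0,-0.1,0,0],[0,-0.1,0,0],[0,-0.1,0,0]]])

```text
time: 9.5
tool_pos: [0.4371, 0.2296, 0.1665]
tool_rot: [-1.574, 0.002, 0.052]
contact_force: [-0.7, -0.7, -0.3]
opening: 0.0237
```

```bash
python3 - <<'E'
from h import *
s=st()
c=read_camera('side'); save('side6',c['frame'],(130,70,290,210),4)
c=read_camera('wrist'); save('wrist6',c['frame'])
E
```

```text
time 9.5
tool_pos [0.4371 0.2296 0.1665]
tool_rot [-1.5736  0.0019  0.0524]
contact_force [-0.694  -0.6782 -0.3106]
torque [ 0.1182 -0.0283 -0.0387]
opening 0.0237
```

View pics/side6.png

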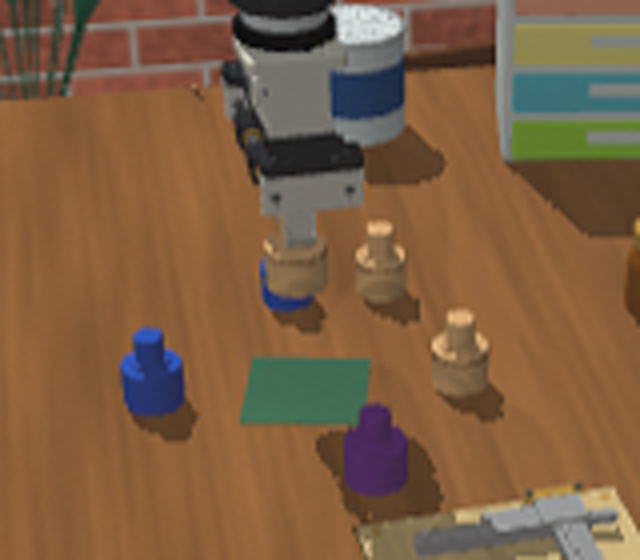

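View pics/wrist6.png

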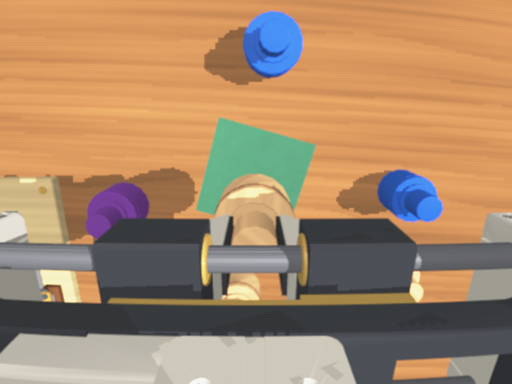

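Emit:
send_rows(motion=[[[0.006,0,-0.02,0],[0.018,0,-0.06,0],[0.03,0,-0.105,0],[0.044,0,-0.15,0],[0.058,0,-0.2,0],[0.07,0,-0.24,0],[0.08,0,-0.275,0],[0.0838,0,-0.291,0]]])

```text
time: 10.4
tool_pos: [0.5352, -0.0598, 0.1638]
tool_rot: [-1.575, 0.008, 0.05]
contact_force: [-0.3, -0.8, -0.2]
opening: 0.0235
```

Emit:
send_rows(motion=[[[0,0.01,0,0],[0,0.03,0,0],[0,0.04,0,0],[0,0.04,0,0],[0,0.04,0,0]]])

```text
time: 10.9
tool_pos: [0.5346, -0.059, 0.1237]
tool_rot: [-1.574, 0.009, 0.051]
contact_force: [-0.3, 0.5, -0.5]
opening: 0.0236
```

```bash
python3 - <<'E'
from h import *
s=st()
M=R.from_euler('xyz',s['tool_rot']).as_matrix()
print(M.T@(np.array([.536,-.0565,.078])-s['tool_pos']))
c=read_camera('side'); save('side7',c['frame'],(190,130,350,270),4)
c=read_camera('wrist'); save('wrist7',c['frame'])
c=read_camera('scene'); save('scene7',c['frame'],(140,130,320,250),4)
E
```

```text
time 10.9
tool_pos [ 0.5346 -0.059   0.1237]
tool_rot [-1.5742  0.0087  0.0508]
contact_force [-0.2859  0.5396 -0.4598]
torque [ 0.1127 -0.0102 -0.021 ]
opening 0.0236
[0.00190285 0.04567449 0.00255656]
```

View pics/side7.png

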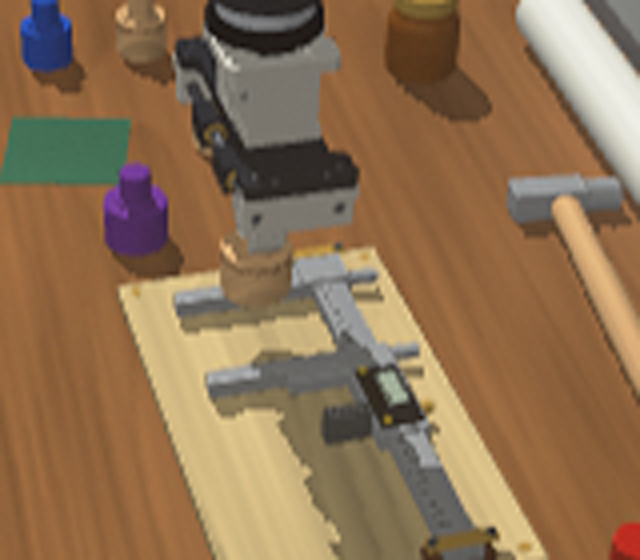

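View pics/wrist7.png

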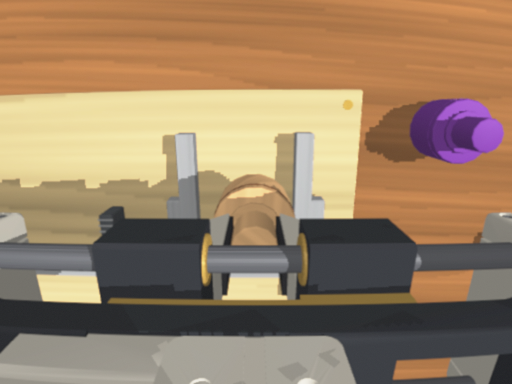

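View pics/scene7.png

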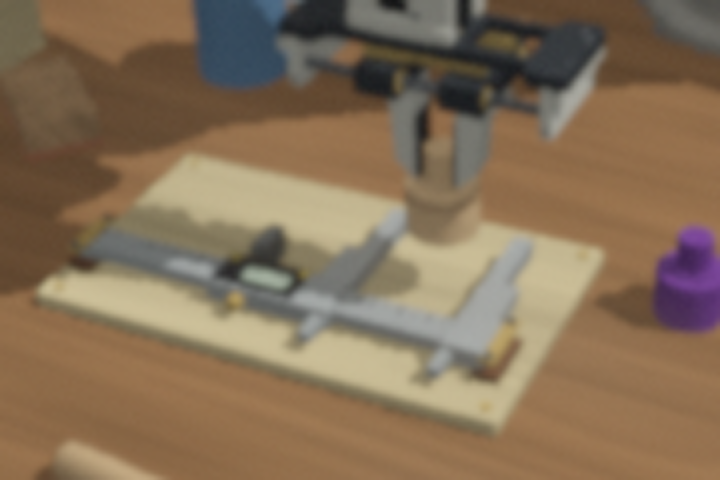

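Emit:
send_rows(motion=[[[0.0019,0.01,0,0],[0.0019,0.02,0,0],[0.0019,0.03,0,0],[0.0019,0.037,0,0],[0.0019,0.037,0,0]]])

```text
time: 11.55
tool_pos: [0.536, -0.0595, 0.086]
tool_rot: [-1.574, 0.009, 0.05]
contact_force: [-0.7, -0.1, -0.3]
opening: 0.0234
```

```bash
python3 - <<'E'
from h import *
s=st()
c=read_camera('side'); save('side8',c['frame'],(190,130,350,270),5)
c=read_camera('wrist'); save('wrist8',c['frame'])
E
```

```text
time 11.55
tool_pos [ 0.536  -0.0595  0.086 ]
tool_rot [-1.5741  0.0095  0.05  ]
contact_force [-0.6905 -0.1234 -0.3   ]
torque [ 0.1448 -0.0524 -0.0162]
opening 0.0234
```

View pics/side8.png

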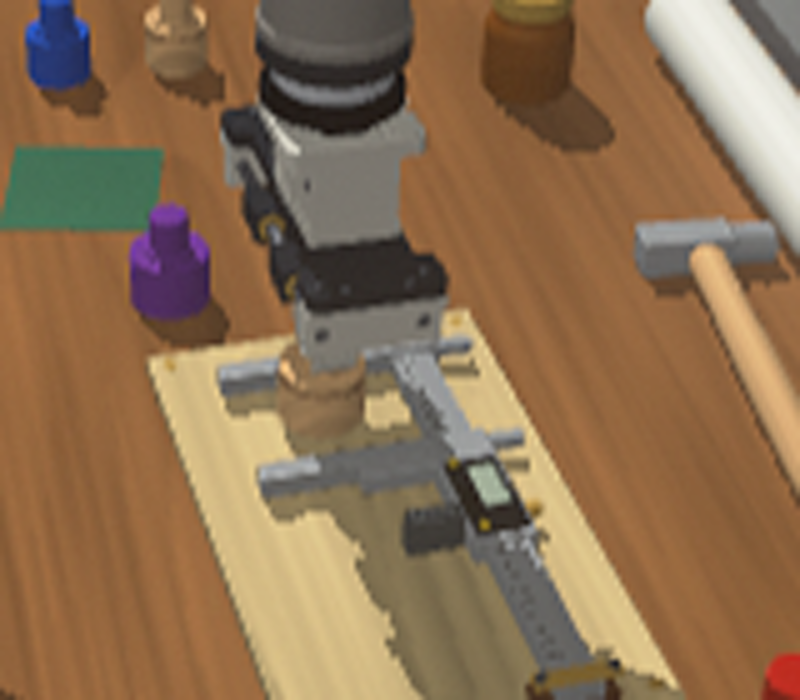

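View pics/wrist8.png

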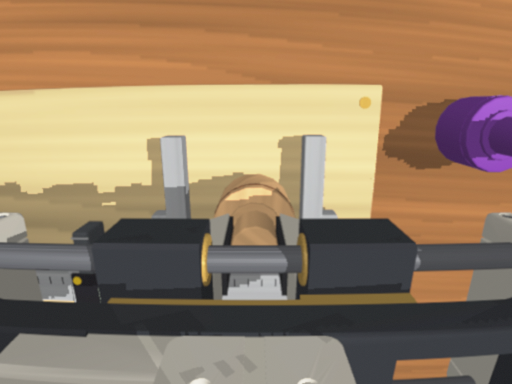

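Emit:
send_rows(motion=[[[0,0.004,0,0],[0,0.007,0,0],[0,0.008,0,0],[0,0.008,0,0]]])

```text
time: 12.05
tool_pos: [0.5367, -0.0597, 0.0792]
tool_rot: [-1.575, 0.007, 0.05]
contact_force: [-0.3, 0.9, -0.2]
opening: 0.0234
```

Emit:
send_rows(motion=[[[0,0.0005,0,0],[0,0.0005,0,0]]])

```text
time: 12.25
tool_pos: [0.5367, -0.0598, 0.0787]
tool_rot: [-1.575, 0.007, 0.05]
contact_force: [0.4, -0.5, -0.5]
opening: 0.0236
```

Emit:
send_rows(motion=[[[0,0.0008,0,0],[0,0.0008,0,0],[0,0.0008,0,0]]])

```text
time: 12.55
tool_pos: [0.5367, -0.0597, 0.0779]
tool_rot: [-1.575, 0.007, 0.05]
contact_force: [-0.2, 0.6, -1.2]
opening: 0.0236
```

Emit:
send_rows(motion=[[[0,0.0007,0,0],[0,0.0007,0,0],[0,0.0007,0,0]]])

```text
time: 12.85
tool_pos: [0.5368, -0.0598, 0.0774]
tool_rot: [-1.575, 0.007, 0.05]
contact_force: [0.6, -0.2, 1.3]
opening: 0.0236
```

Emit:
send_rows(motion=[[[0,0.0006,0,0],[0,0.0006,0,0],[0,0.0006,0,0]]])

```text
time: 13.15
tool_pos: [0.5368, -0.0599, 0.0773]
tool_rot: [-1.575, 0.007, 0.05]
contact_force: [-2.0, -0.4, 5.2]
opening: 0.0237
```

Contact. Release and rise.

Emit:
send_rows(motion=[[[0,0,0,0],[0,0,0,0],[0,0,0,0],[0,0,0,0]]], gripper=0.5)

```text
time: 13.55
tool_pos: [0.5368, -0.0599, 0.0771]
tool_rot: [-1.575, 0.007, 0.05]
contact_force: [-0.3, -0.2, -0.3]
opening: 0.0453
```

Emit:
send_rows(motion=[[[0,-0.01,0,0],[0,-0.03,0,0],[0,-0.06,0,0],[0.02,-0.1,-0.03,0],[0.05,-0.14,-0.05,0],[0.08,-0.15,-0.06,0],[0.08,-0.15,-0.06,0],[0.08,-0.15,-0.06,0]]])

```text
time: 14.35
tool_pos: [0.6204, -0.1151, 0.2267]
tool_rot: [-1.575, 0.008, 0.05]
contact_force: [-0.9, 0.2, -0.9]
opening: 0.0461
```

```bash
python3 - <<'E'
from h import *
import pickle
s=st()
c=read_camera('wrist'); pickle.dump(c,open('wrist9.pkl','wb')); save('wrist9',c['frame'],None,1.5)
E
```

```text
time 14.35
tool_pos [ 0.6204 -0.1151  0.2267]
tool_rot [-1.5747  0.0076  0.05  ]
contact_force [-0.8729  0.1513 -0.9112]
torque [ 0.1269 -0.0796 -0.0097]
opening 0.0461
```

View pics/wrist9.png

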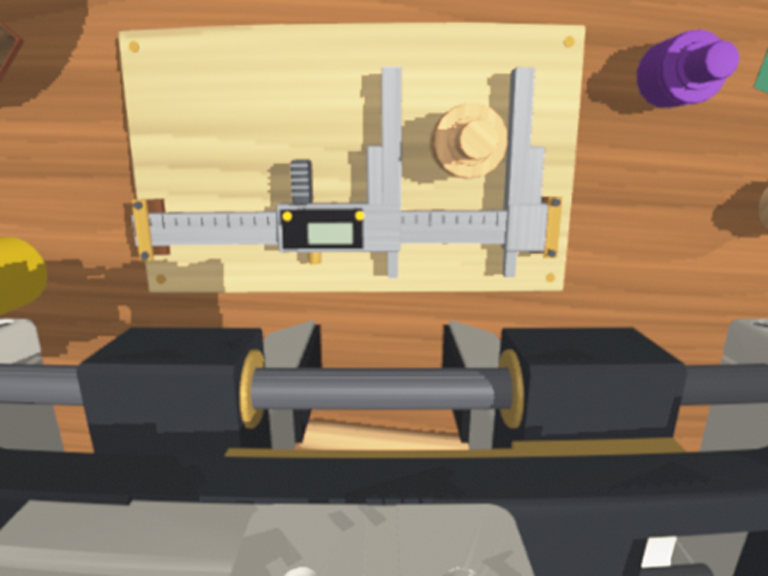

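```bash
python3 - <<'E'
from h import *; import pickle
c=pickle.load(open('wrist9.pkl','rb'))
P=onz(c,np.array([[119,32],[585,26],[564,290],[150,292]])/1.5,.012)
th,o=fit(loc,P[:,:2]); print(th,o)
r=np.array([[np.cos(th),-np.sin(th)],[np.sin(th),np.cos(th)]])
q=lambda uv,z: ((onz(c,np.array(uv)/1.5,z)[:,:2]-o)@r*1000).round(1)
print('fixed face',q([[516,68],[509,205]],.03)); print('mov face',q([[402,68],[401,205]],.03))
print('thumb',q([[291,160],[312,160],[292,203],[313,205]],.039))
print('tenon',q([[475,139]],.074),'cyl',q([[434,140],[507,140]],.048))
E
```

```text
0.05740129780140736 [ 0.55716694 -0.14019814]
fixed face [[-65.9 114.9]
 [ 28.2 115.2]]
mov face [[-65.7  36.5]
 [ 28.   36.1]]
thumb [[ -4.7 -40.9]
 [ -4.6 -26.3]
 [ 25.1 -41.8]
 [ 26.6 -26.9]]
tenon [[-16.7  79.7]] cyl [[-17.   57.3]
 [-17.1 106.4]]
```

```bash
python3 - <<'E'
from h import *
s=st()
M=R.from_euler('xyz',s['tool_rot']).as_matrix()
print(M.T@(np.array([.567,-.176,.08])-s['tool_pos']),M.T@(np.array([.567,-.176,.046])-s['tool_pos']))
E
```

```text
time 14.4
tool_pos [ 0.6196 -0.1146  0.226 ]
tool_rot [-1.5741  0.0092  0.0503]
contact_force [-0.5625  0.239  -0.6202]
torque [ 0.118  -0.0497 -0.0322]
opening 0.0457
[-0.05430435  0.14672653 -0.05816187] [-0.05399015  0.1807249  -0.05805029]
```

Emit:
send_rows(motion=[[[-0.02,0.01,-0.03,-0.35],[-0.045,0.04,-0.058,-0.35],[-0.054,0.08,-0.058,-0.35],[-0.054,0.11,-0.058,-0.35],[-0.054,0.135,-0.058,-0.35],[-0.054,0.145,-0.058,-0.35],[-0.054,0.145,-0.058,-0.35],[-0.054,0.145,-0.058,-0.35]]], gripper=0.28, grip_force=12)

```text
time: 15.2
tool_pos: [0.5675, -0.1756, 0.0827]
tool_rot: [-1.574, 0.008, 0.057]
contact_force: [-0.3, -0.5, 0.1]
opening: 0.0255
```

```bash
python3 - <<'E'
from h import *
s=st()
M=R.from_euler('xyz',s['tool_rot']).as_matrix()
print(M.T@(np.array([.567,-.176,.046])-s['tool_pos']))
c=read_camera('wrist'); save('wrist10',c['frame'],None,1.5)
E
```

```text
time 15.2
tool_pos [ 0.5675 -0.1756  0.0827]
tool_rot [-1.5744  0.0085  0.0568]
contact_force [-0.2623 -0.5476  0.0803]
torque [ 0.1571 -0.0591  0.0549]
opening 0.0255
[-0.00025081  0.03665515 -0.00019297]
```

View pics/wrist10.png

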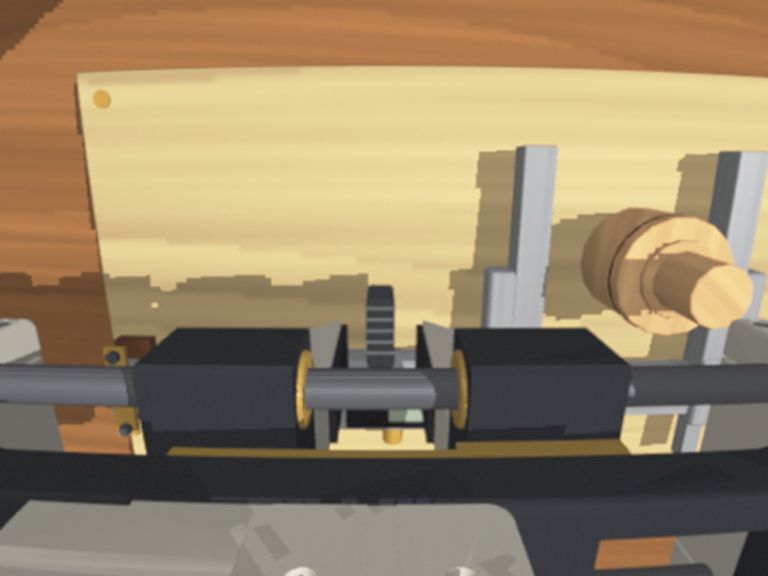

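Emit:
send_rows(motion=[[[0,0.012,0,0],[0,0.024,0,0],[0,0.0355,0,0],[0,0.0355,0,0],[0,0.0355,0,0]]])

```text
time: 15.75
tool_pos: [0.5674, -0.1759, 0.047]
tool_rot: [-1.574, 0.008, 0.057]
contact_force: [1.2, -0.2, 0.5]
opening: 0.0256
```

Emit:
send_rows(motion=[[[0,0,0.002,0],[0,0,0.004,0],[0,0,0.005,0],[0,0,0.006,0],[0,0,0.007,0],[0,0,0.008,0],[0,0,0.009,0],[0,0,0.01,0]]])

```text
time: 16.55
tool_pos: [0.5669, -0.1663, 0.0471]
tool_rot: [-1.575, 0.008, 0.056]
contact_force: [-0.4, -3.4, 0.6]
opening: 0.0253
```

```bash
python3 - <<'E'
from h import *
s=st()
c=read_camera('wrist'); save('wrist11',c['frame'],None,1.5)
c=read_camera('side'); save('side11',c['frame'],(190,130,350,270),5)
E
```

```text
time 16.55
tool_pos [ 0.5669 -0.1663  0.0471]
tool_rot [-1.5749  0.0081  0.0565]
contact_force [-0.366  -3.4273  0.6137]
torque [-0.3868  0.0907 -0.0337]
opening 0.0253
```

View pics/wrist11.png

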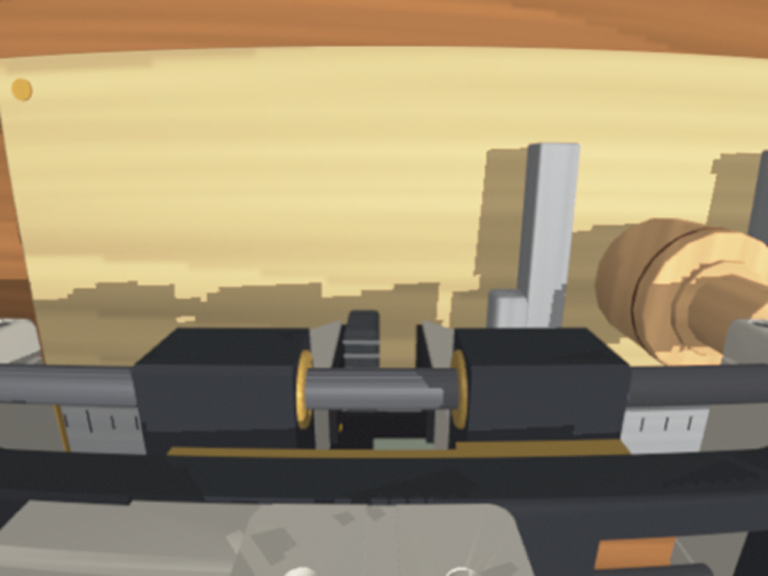

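View pics/side11.png

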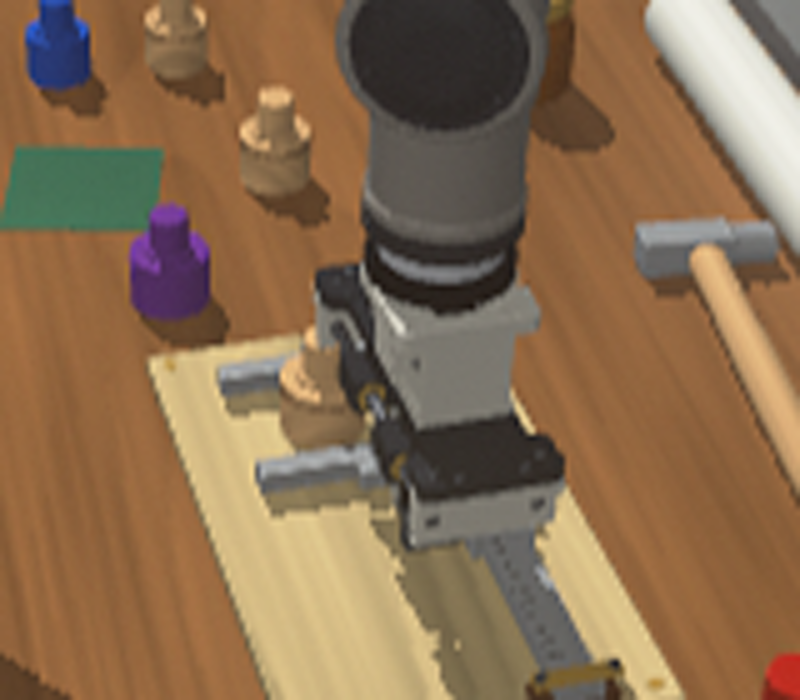

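Emit:
send_rows(motion=[[[0,0,0.001,0],[0,0,0.003,0],[0,0,0.005,0],[0,0,0.007,0],[0,0,0.009,0],[0,0,0.011,0],[0,0,0.012,0],[0,0,0.012,0]]])

```text
time: 17.45
tool_pos: [0.5663, -0.1537, 0.0471]
tool_rot: [-1.574, 0.008, 0.057]
contact_force: [-1.3, -1.7, 0.2]
opening: 0.0257
```

```bash
python3 - <<'E'
from h import *
s=st()
c=read_camera('scene'); save('scene12',c['frame'],(140,130,320,250),4)
c=read_camera('side'); save('side12',c['frame'],(190,130,350,270),5)
E
```

```text
time 17.45
tool_pos [ 0.5663 -0.1537  0.0471]
tool_rot [-1.5744  0.0081  0.0568]
contact_force [-1.3077 -1.7035  0.206 ]
torque [-0.1295 -0.0411 -0.0031]
opening 0.0257
```

View pics/scene12.png

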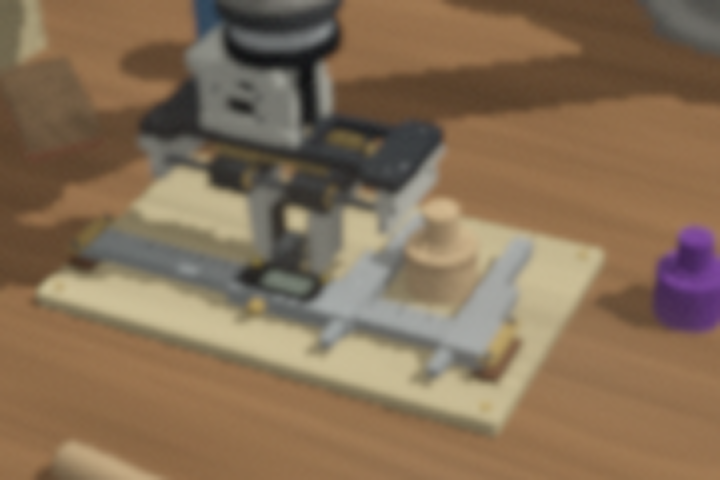

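View pics/side12.png

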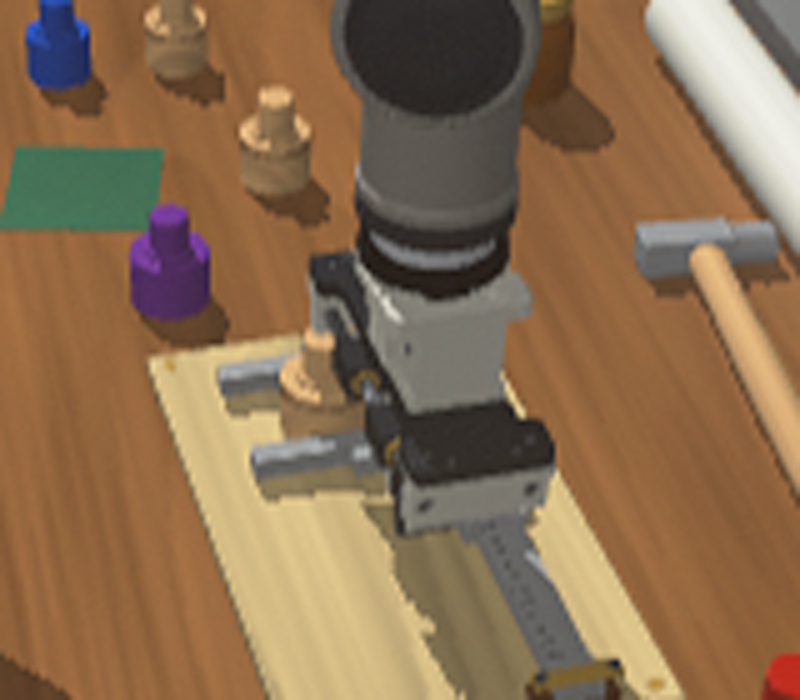

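```bash
python3 - <<'E'
from h import *
s=sensors.observe(); M=R.from_euler('xyz',s['tool_rot']).as_matrix(); p=np.array(s['tool_pos'])
c=read_camera('scene')
# project predicted body bottom corners (tool frame: y ahead; body begins 41 behind TCP)
for z in (95,):
  for x in (-37.5,37.5):
    P=p+M@np.array([x,-41,z])/1000; u=proj(c,P)[0]; print(x,z,P.round(3),((u-[140,130])*4).round(0))
# foot top
o=np.array([.5571,-.1403]);th=.056;r=np.array([[np.cos(th),-np.sin(th)],[np.sin(th),np.cos(th)]])
w=o+r@np.array([-.017,.081]); print(w,((proj(c,[*w,.074])[0]-[140,130])*4).round(0))
print('TCP local',(p[:2]-o)@r)
E
```

```text
-37.5 95 [ 0.524 -0.061  0.088] [446. 179.]
37.5 95 [ 0.599 -0.057  0.087] [397. 239.]
[ 0.53559302 -0.06037848] [438. 206.]
TCP local [ 0.00845147 -0.01392798]
```

Emit:
send_rows(motion=[[[0,0,0.001,0],[0,0,0.002,0],[0,0,0.003,0],[0,0,0.004,0],[0,0,0.005,0],[0,0,0.006,0],[0,0,0.007,0],[0,0,0.008,0]]])

```text
time: 18.4
tool_pos: [0.5659, -0.1457, 0.0469]
tool_rot: [-1.574, 0.008, 0.057]
contact_force: [-0.2, -2.4, 1.0]
opening: 0.0257
```

Emit:
send_rows(motion=[[[0,0,0.0006,0],[0,0,0.0012,0],[0,0,0.0018,0],[0,0,0.0024,0],[0,0,0.003,0],[0,0,0.003,0]]])

```text
time: 19.0
tool_pos: [0.5657, -0.1426, 0.0469]
tool_rot: [-1.574, 0.008, 0.057]
contact_force: [-0.8, -3.1, 1.1]
opening: 0.0257
```

```bash
python3 - <<'E'
from h import *
s=st()
c=read_camera('side'); save('side13',c['frame'],(190,150,290,230),8)
c=read_camera('scene'); save('scene13',c['frame'],(200,150,290,230),8)
E
```

```text
time 19.0
tool_pos [ 0.5657 -0.1426  0.0469]
tool_rot [-1.5742  0.0082  0.0568]
contact_force [-0.825  -3.0525  1.0635]
torque [-0.3991  0.0471  0.0171]
opening 0.0257
```

View pics/side13.png

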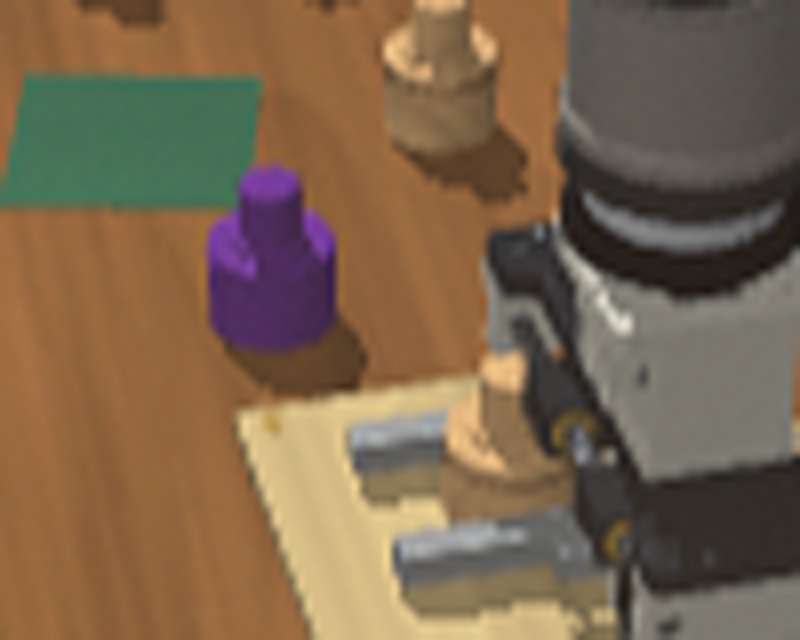

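View pics/scene13.png

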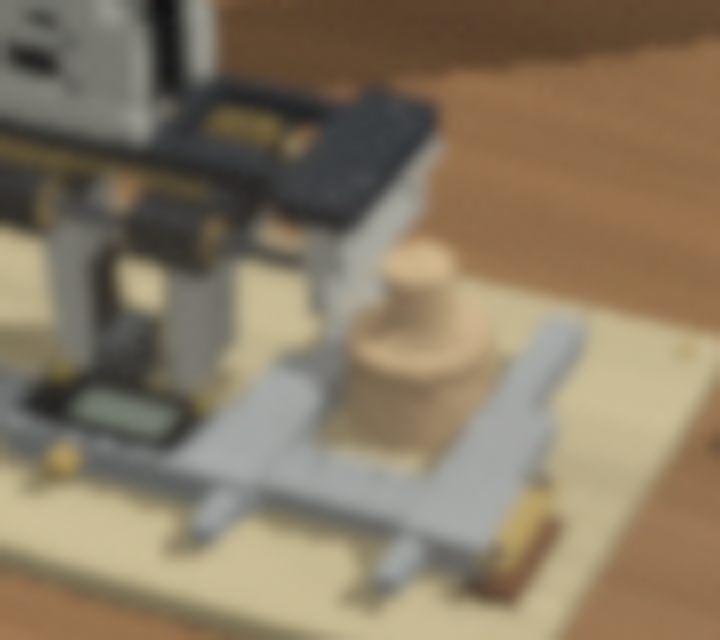

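Emit:
send_rows(motion=[[[0,0,0.0003,0],[0,0,0.0006,0],[0,0,0.0009,0],[0,0,0.0012,0],[0,0,0.0015,0],[0,0,0.0018,0]]])

```text
time: 19.7
tool_pos: [0.5656, -0.1408, 0.0469]
tool_rot: [-1.574, 0.008, 0.057]
contact_force: [-0.4, -3.0, 1.2]
opening: 0.0257
```

Emit:
send_rows(motion=[[[0,0,0.0001,0],[0,0,0.0002,0],[0,0,0.0003,0],[0,0,0.0004,0]]])

```text
time: 20.1
tool_pos: [0.5657, -0.1406, 0.0469]
tool_rot: [-1.575, 0.008, 0.057]
contact_force: [-1.7, -4.8, 0.3]
opening: 0.0256
```

Emit:
send_rows(motion=[[[0,0,0.0001,0],[0,0,0.0002,0],[0,0,0.0003,0],[0,0,0.0004,0]]])

```text
time: 20.5
tool_pos: [0.5657, -0.1406, 0.047]
tool_rot: [-1.575, 0.008, 0.057]
contact_force: [-0.1, -6.9, 1.2]
opening: 0.0258
```

```bash
python3 - <<'E'
from h import *
s=st()
c=read_camera('scene'); save('scene14',c['frame'],(200,150,290,230),8)
for i in range(3): read_camera('side'); print(np.round(sensors.observe()['contact_force'],1))
E
```

```text
time 20.5
tool_pos [ 0.5657 -0.1406  0.047 ]
tool_rot [-1.5751  0.0077  0.0567]
contact_force [-0.1482 -6.8769  1.1844]
torque [-0.8857  0.1201  0.0085]
opening 0.0258
[-1.  -5.6  0.3]
[-0.5 -5.6  0. ]
[-0.9 -6.1  1.1]
```

View pics/scene14.png

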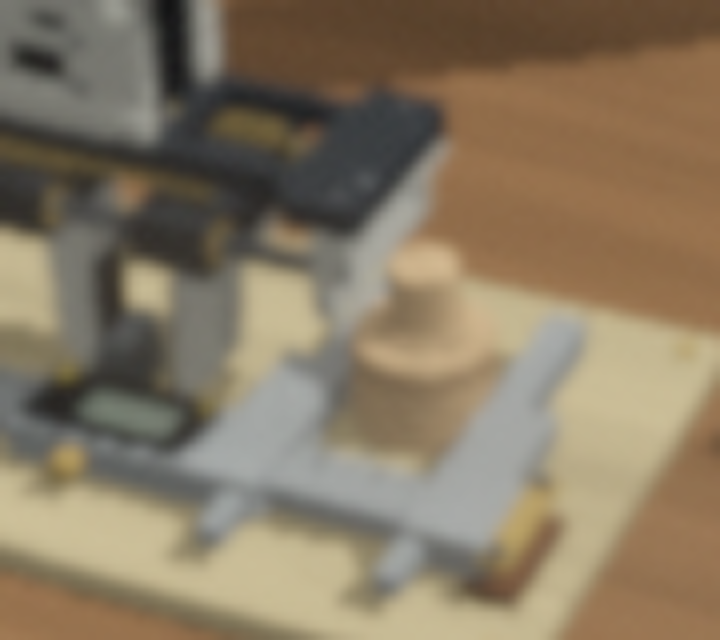

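Emit:
send_rows(motion=[[[0,0,-0.001,0],[0,0,-0.004,0],[0,0,-0.0065,0],[0,0,-0.0065,0]]])

```text
time: 21.1
tool_pos: [0.566, -0.1471, 0.0469]
tool_rot: [-1.575, 0.008, 0.056]
contact_force: [0.2, 0.2, -0.3]
opening: 0.0254
```

Emit:
send_rows(motion=[[[0,-0.01,0,0],[0,-0.03,0,0],[0,-0.06,0,0],[0.02,-0.1,0.01,0],[0.05,-0.13,0.03,0],[0.08,-0.14,0.05,0],[0.08,-0.14,0.055,0],[0.08,-0.14,0.055,0]]])

```text
time: 21.9
tool_pos: [0.6437, -0.0858, 0.1861]
tool_rot: [-1.575, 0.008, 0.059]
contact_force: [-0.5, -0.2, -1.0]
opening: 0.0258
```

```bash
python3 - <<'E'
from h import *
import pickle
s=st()
c=read_camera('wrist'); pickle.dump(c,open('wrist15.pkl','wb')); save('wrist15',c['frame'],None,1.5); save('wrist15c',c['frame'],(220,10,370,180),4)
E
```

```text
time 21.9
tool_pos [ 0.6437 -0.0858  0.1861]
tool_rot [-1.5745  0.0084  0.0585]
contact_force [-0.4732 -0.1921 -1.0012]
torque [ 0.1124  0.0265 -0.0207]
opening 0.0258
```

View pics/wrist15.png

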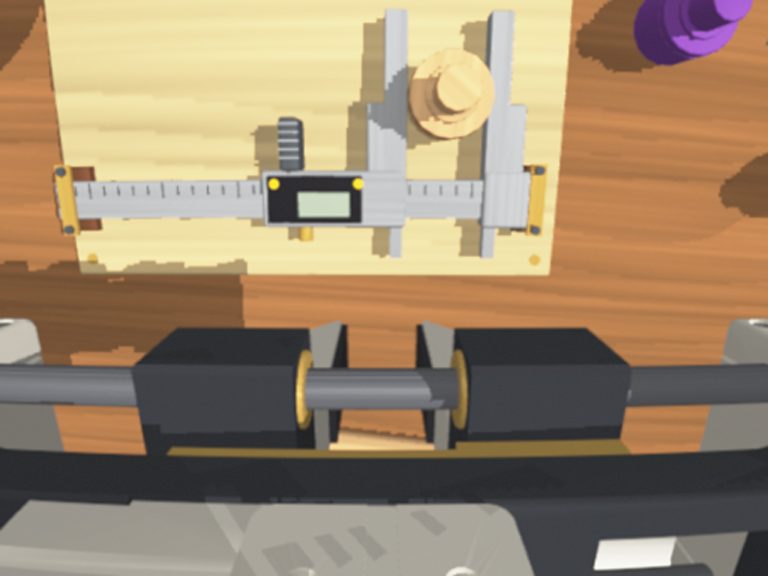

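View pics/wrist15c.png

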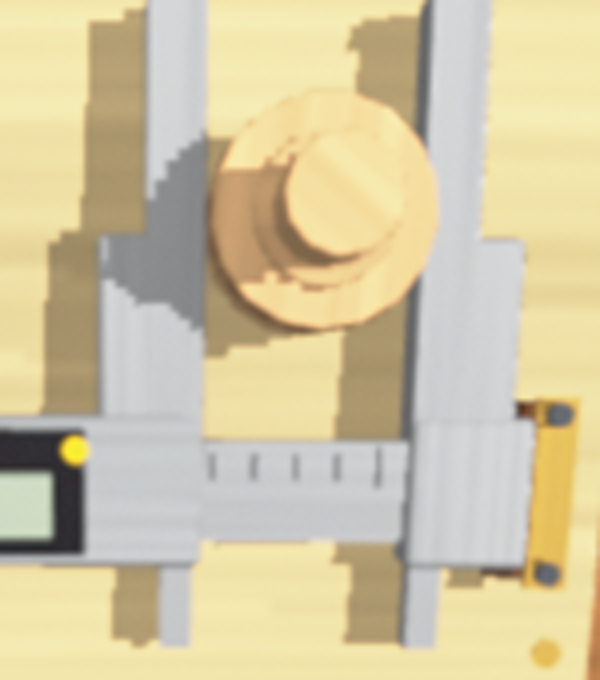

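```bash
python3 - <<'E'
from h import *; import pickle
c=pickle.load(open('wrist15.pkl','rb'))
o=np.array([.5571,-.1403]);th=.0565
r=np.array([[np.cos(th),-np.sin(th)],[np.sin(th),np.cos(th)]])
q=lambda uv,z: ((onz(c,np.array(uv)/4+[220,10],z)[:,:2]-o)@r*1000).round(1)
print('mov',q([[207,10],[207,130],[203,330],[202,430]],.03),'fix',q([[434,10],[416,330],[415,420]],.03), 'fix low',q([[406,420]],.016))
print('cyl',q([[211,210],[440,210]],.048),'tenon',q([[346,195]],.074))
E
```

```text
mov [[-61.3  64.8]
 [-36.1  65.2]
 [  7.6  64.9]
 [ 30.4  65. ]] fix [[-62.  115.2]
 [  7.2 114.5]
 [ 27.8 115.4]] fix low [[ 28.2 116.3]]
cyl [[-16.6  65.4]
 [-17.1 114.5]] tenon [[-16.1  90. ]]
```

```bash
python3 - <<'E'
from h import *
c=read_camera('side'); save('side16',c['frame'],(190,140,290,230),8)
c=read_camera('scene'); save('scene16',c['frame'],(200,150,290,230),8)
c=read_camera('scene'); save('scene16f',c['frame'])
E
```

```text
(no output)
```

View pics/side16.png

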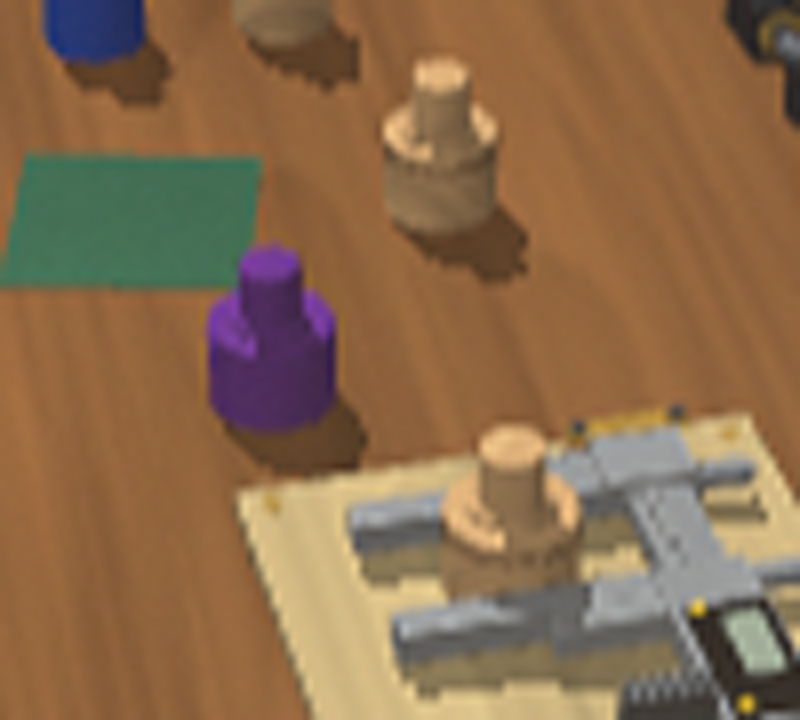

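View pics/scene16.png

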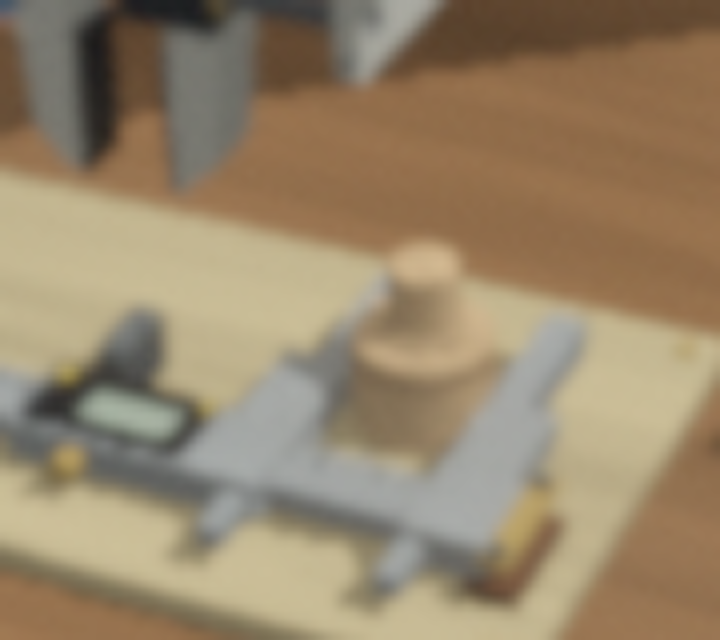

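View pics/scene16f.png

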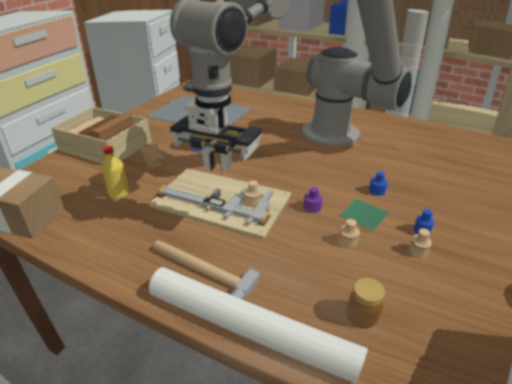

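```bash
python3 -c "
from h import *
st(); hand_in()"
```

```text
time 22.1
tool_pos [ 0.6428 -0.0878  0.1855]
tool_rot [-1.5743  0.0097  0.0555]
contact_force [-0.8951 -0.0026 -0.7952]
torque [ 0.1492 -0.0508  0.0249]
opening 0.0255
the job is handed in; nothing more can be done
```

I finished the job and handed it in at about 22 s. The caliper is closed on the upright foot, and the robot is clear of everything.

1. **Opening the jaws:** I pinched the thumb rest and slid the jaws open to a gap of about 79 mm.
2. **Placing the foot:** I took the pale foot from the felt by its tenon and stood it on the plywood, about midway along the jaws.
3. **Closing:** I pushed the thumb rest with one pad in small steps. Sliding took about 3 N. The jaw then stopped while the force rose, peaking at 6.9 N and settling near 6 N, and I backed the arm off.

**Last checks:**
- **Position:** The foot stands upright about 17 mm to the -x side of the cradle's centreline, which is the middle of the measuring faces.
- **Jaw:** Along its length the jaw measures square to within about 0.4 mm in the picture.
- **Rest of the scene:** In the last scene picture the other feet, the look-alikes, the bottle, the hammer and the jar appear where they were; the arm hid the mug, so I didn't re-check it.

**One disagreement:** the last wrist picture gives a jaw gap of about 50 mm but a foot diameter of about 49 mm. That is within the camera error, so contact on both sides rests on the felt force, not on the pictures. I did not push a second time to confirm it.

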